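Canister set back on its pads by height

ROBOT

A 6-joint arm with a two-finger parallel gripper is mounted at the origin on the work surface. World frame = base frame: x ahead of the robot, y to its left, z up, the work surface at z = 0. Lengths are in m, angles in degrees, forces in N, time in s.
With the tool pointing down it reaches from about 0.25 to 0.725 m from the base axis. Payload 9.7 kg.
Tool frame: the origin (TCP) lies midway between the tips of the shut fingers; the grasp point (between the pads) lies 19 mm behind it; z points along the fingers, y is the line along which they close (so a half turn about z gives the same grasp; the last joint's range is limited). The gripper opens to 85 mm and grips with 20 to 120 N. Pads are 22 mm wide; open, the fingers measure 114 mm over their backs; the gripper's body (76 mm by 85 mm) begins 54 mm behind the grasp point. The pads swing forward as they close: fully open they stand 13 mm farther back than shut.
Start: joints at [72.307, 4.979, 10.078, 95.1, 0, 90], TCP at [0.167, 0.524, 0.231] pointing down, gripper open.
Joint ranges: [-179.16, 179.16], [-48.56, 103.87], [-65.8, 70.77], [-126.05, 130.52], [-82.76, 87.17], [-180, 180]. Speed limits (degrees/s): [127.2, 127.2, 147.25, 180, 180, 180].

INTERFACE

Orientations are given as [roll, pitch, yaw] about the fixed x, y, z axes, in that order (R = Rz(yaw) Ry(pitch) Rx(roll)).
In Python, from workcell import bot gives the robot as it stands.
- The arm moves only by the shell command python3 -m crank 'ROWS' [FORCE]. ROWS is JSON, a list of rows, each an object with "gripper": the finger opening in mm, from 0 to 85.4; "travel": the shift along the tool's x, y, z in mm, a list of three; "twist": the turn, a rotation vector about the tool's x, y, z in rad, a list of three. In form: [{"gripper": gripper, "travel": [tx, ty, tz], "twist": [rx, ry, rz]}, ...]. A call has 1 to 12 rows; each row shifts and turns the commanded pose from where the row before left it, along the tool's axes as they then stand; what a row does not reach is not made up. A row lasts 1/8 s, in which the tool goes at most 62.5 mm and 10.7 degrees, less where a joint would pass 70% of its speed; a pose out of reach is approached as far as the arm can. A call is refused whole if a number of a shift passes 62.5 or a number of a turn 0.188, either way. A call with a gripper value outside its range is refused whole. The fingers move at their own pace and stop on an object; FORCE is the grip in N (left out, the last holds). Time passes only in rows, so rows that do not move let the fingers close. It gives the time, the measured TCP pose, the force, the opening and the grip force at its end, in the units of the state.
- bot.get_obs(): the state, without advancing time (a new reading comes with each control period).
- bot.camera(name): name is "scene" or "top" or "wrist"; returns the picture (384x512x3 uint8, red, green, blue); there is no depth.
- bot.calibration(name): a dict with "vfov" (degrees; the focal length in pixels is half the picture's height over the tangent of half this angle, whatever the lens; pixels are square), "cx", "cy" (the principal point, pixels), "camera_from_world" (4x4, takes a point from world to camera coordinates). Camera axes: x right, y down, z forward; pixel columns grow to the right and rows downward; lengths in m; the calibration is good to about 2 mm. The wrist camera is an equidistant fisheye: a pixel r from the principal point sees the ray r / f radians off the axis. A picture is of the moment at which its call begins: read the wrist's pose just before it. calibration takes no time and is no camera call; for the wrist camera it gives the pose at the moment of the call.
- bot.job_done(): hands the job in; it is judged then, once.
The state is a dict: "time": time; "q": joint angles; "qd": joint speeds; "joint_efforts": joint torques, N m; "ee_pos": TCP position; "tcp_rot": TCP orientation; "wrist_force": force on the tool from outside, world axes, zero at the start; "torque": the same for the moment, N m; "opening": finger opening in m; "grasp_force": force on a finger pad.
Only numpy, scipy, OpenCV 4.12 (cv2) and the standard library are available. Lean on these libraries where they do the work, as an engineer would, in place of code of your own. Each camera call takes 0.05 s, during which the arm holds its last target. There are 200 camera calls.

TASK

Put the four steel canisters back on the row of cork pads in order of height, one centred on each pad: the tallest on the pad at the green bowl's end of the row, stepping down to the lowest at the end by the jar. Keep them upright, and leave the bowl and the jar where they stand.

Things in the scene. Friction and masses are not known exactly. Their poses are not given: they have to be found in the camera images.
- can_tiny_mid (a point): the lowest of four closed storage canisters: upright plain steel cylinder 42 mm in diameter, 52 mm high, straight wall, flat black lid of the same diameter flush on top. Loose, about 90 g, standing on the bench. The point is its centre, half-way up (26 mm above its foot); z runs up its axis.
- can_small_mid (a point): the second lowest of four closed storage canisters: upright plain steel cylinder 48 mm in diameter, 68 mm high, straight wall, flat black lid of the same diameter flush on top. Loose, about 130 g, standing on the bench. The point is its centre, half-way up (34 mm above its foot); z runs up its axis.
- can_medium_mid (a point): the second tallest of four closed storage canisters: upright plain steel cylinder 54 mm in diameter, 84 mm high, straight wall, flat black lid of the same diameter flush on top. Loose, about 180 g, standing on the bench. The point is its centre, half-way up (42 mm above its foot); z runs up its axis.
- can_tall_mid (a point): the tallest of four closed storage canisters: upright plain steel cylinder 60 mm in diameter, 100 mm high, straight wall, flat black lid of the same diameter flush on top. Loose, about 240 g, standing on the bench. The point is its centre, half-way up (50 mm above its foot); z runs up its axis.
- pad_a_top (a point): round cork pad 70 mm in diameter, first of four alike in a straight row, 96 mm between centres, on a fixed white board (90 x 400 mm, 10 mm high). Fixed. The point is the centre of its upper face, 13 mm above the bench. x is level across the row, y along the row (from pad d towards pad a), z up.
- pad_b_top (a point): round cork pad 70 mm in diameter, second of four alike in a straight row, 96 mm between centres, on a fixed white board (90 x 400 mm, 10 mm high). Fixed. The point is the centre of its upper face, 13 mm above the bench. x is level across the row, y along the row (from pad d towards pad a), z up.
- pad_c_top (a point): round cork pad 70 mm in diameter, third of four alike in a straight row, 96 mm between centres, on a fixed white board (90 x 400 mm, 10 mm high). Fixed. The point is the centre of its upper face, 13 mm above the bench. x is level across the row, y along the row (from pad d towards pad a), z up.
- pad_d_top (a point): round cork pad 70 mm in diameter, fourth of four alike in a straight row, 96 mm between centres, on a fixed white board (90 x 400 mm, 10 mm high). Fixed. The point is the centre of its upper face, 13 mm above the bench. x is level across the row, y along the row (from pad d towards pad a), z up.
- bowl: small open green bowl, 104 mm across the rim, 50 mm high, standing on the bench off one end of the row, some 140 mm beyond that end's pad: beside pad a or beside pad d, and differently at each start. Loose, 400 g. Origin: centre of its underside.
- jar: glass jar with a blue lid, 68 mm in diameter, 85 mm high, standing on the bench off the other end of the row. Loose, 400 g. Origin: centre of its underside.
Mind the look-alikes: they are no part of the job. What is shaped like the part that bears can_small_mid but orange, red or yellow is not meant.

How it is judged:
By the outcome, as a careful person would: the job done as asked, in the order asked, and still so for the second after the job is handed in, with the robot touching nothing.
It also fails if it takes over 99 s, if anything falls off the work surface, if the arm or the gripper's body presses on something with over 40 N, if the wrist force passes 120 N, or if a joint passes its speed limit or range.

## Working session

There is one attempt and no reset: what is moved stays moved. The work goes in short steps, Python scripts to look and compute and a shell command to move; the robot and the scene stay as the last step left them, time stands still between calls to the robot, and variables do not carry over. Pictures are saved under pics/ and viewed, at most 14 in all, crops included, and the job is handed in when it is done.

```bash
ls; mkdir -p pics; python3 - <<'E'
from workcell import bot
import cv2
for n in("scene","top"):
    cv2.imwrite(f"pics/{n}0.png",cv2.resize(bot.camera(n)[:,:,::-1],(800,600),interpolation=cv2.INTER_CUBIC))
    print(n,bot.calibration(n))
o=bot.get_obs();print(o)
E
```

```text
pics
scene {'vfov': 55.06743220418271, 'cx': 262.08733112421214, 'cy': 185.54634098862178, 'camera_from_world': array([[-0.88285916,  0.46959786,  0.00612813,  0.4134439 ],
       [ 0.33466274,  0.6382242 , -0.69330421, -0.12710673],
       [-0.3294853 , -0.61003911, -0.72061899,  1.20467598],
       [ 0.        ,  0.        ,  0.        ,  1.        ]])}
top {'vfov': 47.15537220457064, 'cx': 254.65766151819352, 'cy': 193.23351773800167, 'camera_from_world': array([[-0.00110161, -0.99992957, -0.01181714,  0.0282242 ],
       [-0.98297103,  0.00325426, -0.18373179,  0.46638086],
       [ 0.1837573 ,  0.0114135 , -0.98290538,  0.94870737],
       [ 0.        ,  0.        ,  0.        ,  1.        ]])}
{'time': 0.1, 'q': array([ 7.23075215e+01,  5.00940779e+00,  1.00391682e+01,  9.50985373e+01,
       -1.61684778e-03,  9.00004570e+01]), 'qd': array([ 0.09943388, -0.04955676,  0.01769401, -0.01330595,  0.06044096,
       -0.04713046]), 'joint_efforts': array([-1.62740803e-04, -5.21562195e+01,  4.65654302e+01,  1.59068685e-02,
       -3.23143837e-06, -1.23993769e-05]), 'ee_pos': array([0.16709773, 0.52379732, 0.23064152]), 'tcp_rot': array([-1.79931223e+02,  1.61739525e-03,  1.62307066e+02]), 'wrist_force': array([ 1.1655937 ,  0.53533185, -0.0894037 ]), 'torque': array([-0.0202071 , -0.00635631, -0.05996065]), 'grasp_force': 0.0, 'opening': 0.08529939025232039}
```

View pics/scene0.png

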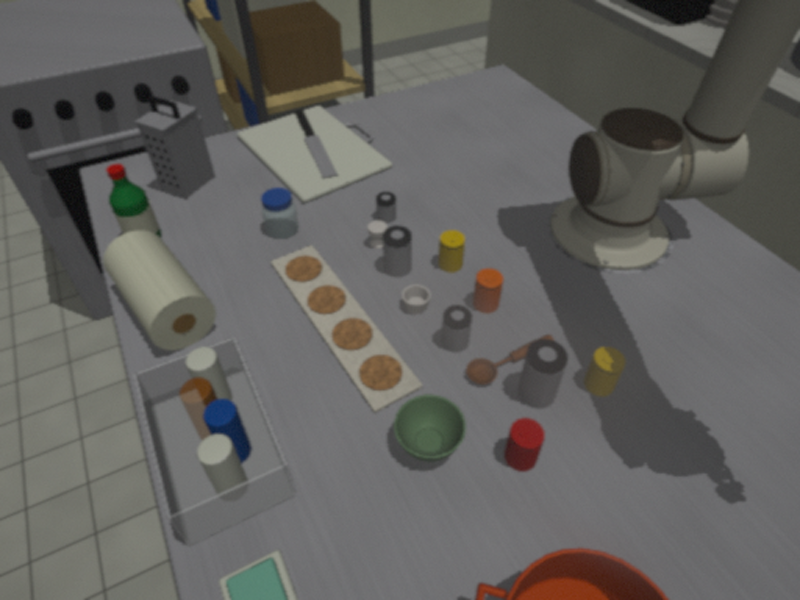

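View pics/top0.png

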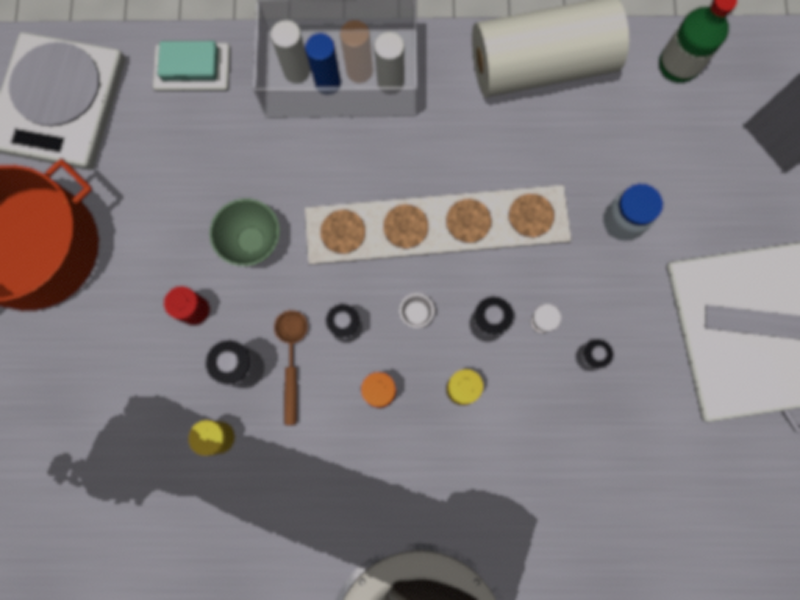

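The top view shows (800x600 px) the canisters at tall (229,362), small (344,320), medium (493,316) and tiny (598,353). The pads run from (343,231) to (531,215). The bowl is on the left (+y) and the jar on the right.

```bash
cat > h.py <<'E'
import numpy as np,cv2
from workcell import bot
def P(n,u,v,z):
    c=bot.calibration(n);f=192/np.tan(np.radians(c["vfov"]/2))
    T=c["camera_from_world"];R,t=T[:3,:3],T[:3,3]
    d=R.T@[(u-c["cx"])/f,(v-c["cy"])/f,1];o=-R.T@t
    return (o+d*(z-o[2])/d[2])[:2]
E
python3 - <<'E'
from h import *
im=bot.camera("top")[:,:,::-1]
cv2.imwrite("pics/top_full.png",im)
cv2.imwrite("pics/c1.png",cv2.resize(im[110:260,130:270],None,fx=4,fy=4,interpolation=cv2.INTER_CUBIC)[:600])
cv2.imwrite("pics/c2.png",cv2.resize(im[110:260,260:420],None,fx=4,fy=4,interpolation=cv2.INTER_CUBIC)[:600])
hsv=cv2.cvtColor(im,cv2.COLOR_BGR2HSV)
# cork pads
m=cv2.inRange(hsv,(5,60,60),(20,200,220))
n,l,s,c=cv2.connectedComponentsWithStats(m)
for i in range(1,n):
    if s[i,4]>150:print("cork",s[i],c[i],P("top",*c[i],.013))
m=cv2.inRange(im,(0,0,0),(60,60,60))
n,l,s,c=cv2.connectedComponentsWithStats(m)
for i in range(1,n):
    if s[i,4]>60:print("dark",s[i],c[i])
E
```

```text
cork [219  13  16  17 230] [226.52608696  20.94782609] [0.91247185 0.09771289]
cork [  0 102  58  28 170] [ 37.81764706 112.24117647] [0.67351091 0.552787  ]
cork [326 124  29  28 635] [339.81259843 137.27559055] [ 0.6067277  -0.17496372]
cork [286 127  29  28 624] [299.58333333 140.73717949] [ 0.59862794 -0.07931079]
cork [245 131  29  28 634] [259.31388013 144.33438486] [0.59020024 0.01636603]
cork [205 134  29  28 633] [219.03475513 147.72037915] [0.58230004 0.11198941]
cork [176 199  21  73 676] [185.78254438 228.49112426] [0.39031796 0.18574033]
cork [231 238  23  23 434] [241.9516129  248.93778802] [0.34344616 0.05656863]
dark [451   5  13  10  74] [456.81081081  10.10810811]
dark [434  16  25  20 157] [443.42675159  28.81528662]
dark [203  35  14  20 195] [209.86666667  45.72307692]
dark [422  37  20  15  65] [428.98461538  46.81538462]
dark [  9  84  31  12 225] [23.79555556 89.42222222]
dark [ 25 130  38  63 978] [ 48.43149284 163.97648262]
dark [137 143  12  23  66] [140.37878788 155.60606061]
dark [123 190  11  16  97] [128.8556701  198.41237113]
dark [303 191  26  24 317] [315.15141956 202.46687697]
dark [210 195  22  22 247] [220.90283401 206.00404858]
dark [133 219  36  28 587] [151.64224872 233.08177172]
dark [370 218  22  18 181] [380.86187845 226.1878453 ]
dark [250 371  55  13 538] [273.12825279 377.79182156]
```

View pics/c1.png

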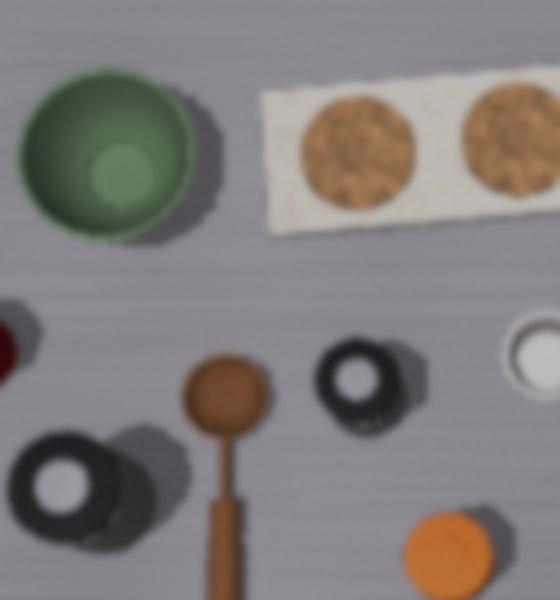

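View pics/c2.png

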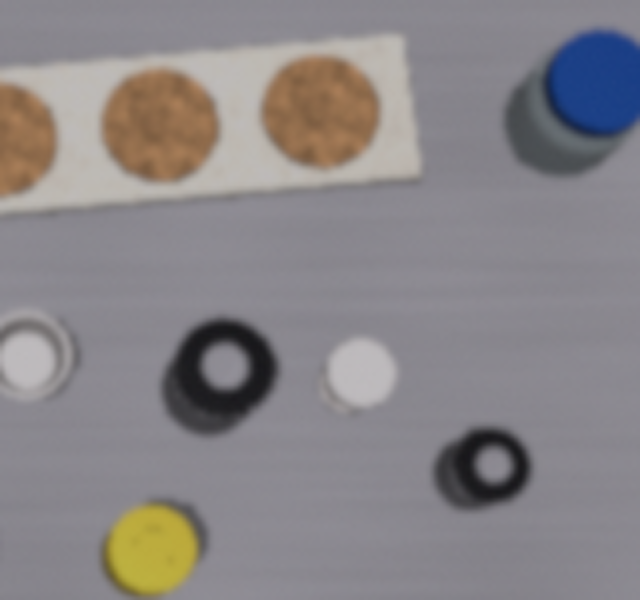

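```bash
python3 - <<'E'
from h import *
for n,x0,X,Y,h in(("tall",130,64,487,.1),("small",130,358,380,.068),("med",260,225,367,.084),("tiny",260,493,465,.052)):
    print(n,P("top",(X-1.5)/4+x0,(Y-1.5)/4+110,h).round(4))
print("jar",P("top",403.5+5,130.6,.085),"bowl",P("top",156,148,.05),"wcup",P("top",(360-1.5)/4+260,(372-1.5)/4+110,.04))
E
python3 -m crank '[{"gripper":85,"travel":[0,0,0],"twist":[0,0,0.18]},{"gripper":85,"travel":[0,0,0],"twist":[0,0,0.18]},{"gripper":85,"travel":[0,0,0],"twist":[0,0,0.18]},{"gripper":85,"travel":[0,0,0],"twist":[0,0,0.18]},{"gripper":85,"travel":[0,0,0],"twist":[0,0,0.18]},{"gripper":85,"travel":[0,0,0],"twist":[0,0,0.18]},{"gripper":85,"travel":[0,0,0],"twist":[0,0,0.18]}]' 40
```

```text
tall [0.3753 0.2552]
small [0.4367 0.1048]
med [ 0.4406 -0.1049]
tiny [ 0.3909 -0.2545]
jar [ 0.59824609 -0.31319268] bowl [0.57132904 0.25294287] wcup [ 0.44488865 -0.18624632]
time: 1.02
ee_pos: [0.1671, 0.5239, 0.231]
tcp_rot: [-180.0, 0.0, 89.8]
wrist_force: [0.3, 0.2, 0.2]
opening: 0.0849
grasp_force: 0.0
```

```bash
python3 -m crank '[{"gripper":85,"travel":[-45,35,0],"twist":[0,0,0]},{"gripper":85,"travel":[-45,35,0],"twist":[0,0,0]},{"gripper":85,"travel":[-45,35,0],"twist":[0,0,0]},{"gripper":85,"travel":[-45,35,0],"twist":[0,0,0]},{"gripper":85,"travel":[-45,35,0],"twist":[0,0,0]},{"gripper":85,"travel":[-44,33,0],"twist":[0,0,0]},{"gripper":85,"travel":[0,0,0],"twist":[0,0,0]},{"gripper":85,"travel":[0,0,0],"twist":[0,0,0]}]'
python3 - <<'E'
from h import *
c=bot.calibration("wrist");T=c["camera_from_world"];f=192/np.tan(np.radians(c["vfov"]/2))
im=bot.camera("wrist")[:,:,::-1].copy();cv2.imwrite("pics/w_raw.png",im)
for p in[(.3753,.2552,.1)]:
  for a in np.linspace(0,6.28,40):
    q=T[:3,:3]@(np.array(p)+[.03*np.cos(a),.03*np.sin(a),0])+T[:3,3]
    r=np.hypot(q[0],q[1]);th=np.arctan2(r,q[2]);u=c["cx"]+f*th*q[0]/r;v=c["cy"]+f*th*q[1]/r
    cv2.circle(im,(int(round(u)),int(round(v))),0,(0,255,0),-1)
cv2.imwrite("pics/w1.png",cv2.resize(im,(800,600)))
E
```

```text
time: 2.02
ee_pos: [0.3756, 0.2554, 0.2311]
tcp_rot: [-180.0, -0.0, 90.1]
wrist_force: [-0.5, 0.6, -0.3]
opening: 0.0851
grasp_force: 0.0
```

View pics/w1.png

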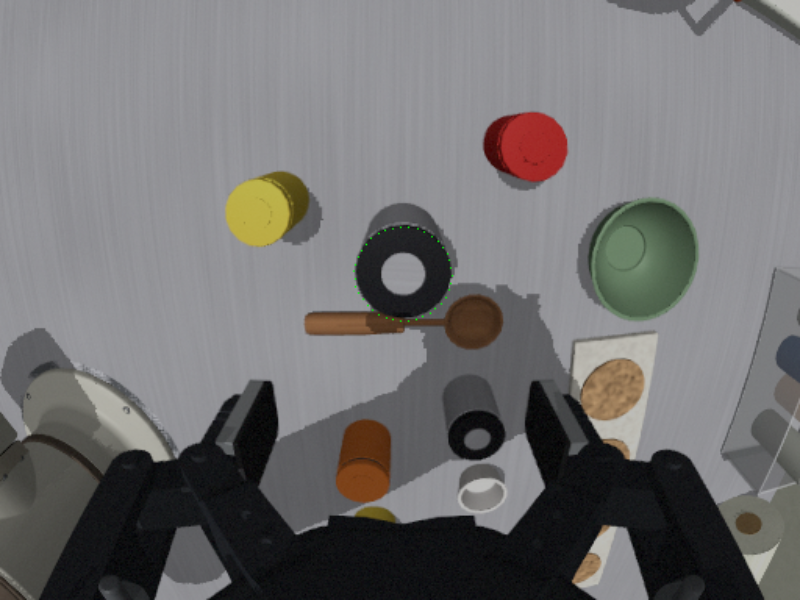

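The projected lid ring lands on the tall canister's lid at (404,272), so the position is confirmed.

```bash
python3 -m crank '[{"gripper":85,"travel":[0,0,50],"twist":[0,0,0]},{"gripper":85,"travel":[0,0,50],"twist":[0,0,0]},{"gripper":85,"travel":[0,0,45],"twist":[0,0,0]},{"gripper":85,"travel":[0,0,35],"twist":[0,0,0]},{"gripper":85,"travel":[0,0,0],"twist":[0,0,0]},{"gripper":50,"travel":[0,0,0],"twist":[0,0,0]},{"gripper":50,"travel":[0,0,0],"twist":[0,0,0]},{"gripper":50,"travel":[0,0,0],"twist":[0,0,0]},{"gripper":50,"travel":[0,0,0],"twist":[0,0,0]},{"gripper":50,"travel":[0,0,0],"twist":[0,0,0]},{"gripper":50,"travel":[0,0,0],"twist":[0,0,0]}]' 40
```

```text
time: 3.45
ee_pos: [0.3765, 0.2564, 0.0534]
tcp_rot: [179.9, -0.1, 90.1]
wrist_force: [-1.8, 0.9, 7.8]
opening: 0.0593
grasp_force: 42.9
```

```bash
python3 -m crank '[{"gripper":50,"travel":[0,0,-30],"twist":[0,0,0]},{"gripper":50,"travel":[0,0,-40],"twist":[0,0,0]},{"gripper":50,"travel":[0,0,-40],"twist":[0,0,0]},{"gripper":50,"travel":[-15,20,0],"twist":[0,0,0]},{"gripper":50,"travel":[-24,35,0],"twist":[0,0,0]},{"gripper":50,"travel":[-24,35,0],"twist":[0,0,0]},{"gripper":50,"travel":[-24,35,0],"twist":[0,0,0]},{"gripper":50,"travel":[-24,35,0],"twist":[0,0,0]},{"gripper":50,"travel":[-20,30,0],"twist":[0,0,0]},{"gripper":50,"travel":[-12,16,0],"twist":[0,0,0]},{"gripper":50,"travel":[0,0,0],"twist":[0,0,0]},{"gripper":50,"travel":[0,0,0],"twist":[0,0,0]}]'
```

```text
time: 4.95
ee_pos: [0.5813, 0.1134, 0.1615]
tcp_rot: [-180.0, -0.0, 90.1]
wrist_force: [-0.9, 1.0, -2.1]
opening: 0.0594
grasp_force: 44.6
```

```bash
python3 -m crank '[{"gripper":50,"travel":[-1,1,35],"twist":[0,0,0]},{"gripper":50,"travel":[0,0,35],"twist":[0,0,0]},{"gripper":50,"travel":[0,0,15],"twist":[0,0,0]},{"gripper":50,"travel":[0,0,5],"twist":[0,0,0]},{"gripper":50,"travel":[0,0,3],"twist":[0,0,0]},{"gripper":50,"travel":[0,0,0],"twist":[0,0,0]},{"gripper":50,"travel":[0,0,0],"twist":[0,0,0]}]'
```

```text
time: 5.82
ee_pos: [0.5834, 0.1119, 0.0691]
tcp_rot: [179.9, -0.0, 90.1]
wrist_force: [0.1, -0.0, -2.0]
opening: 0.0593
grasp_force: 44.5
```

```bash
python3 -m crank '[{"gripper":50,"travel":[0,0,1],"twist":[0,0,0]},{"gripper":50,"travel":[0,0,1],"twist":[0,0,0]},{"gripper":50,"travel":[0,0,1],"twist":[0,0,0]},{"gripper":50,"travel":[0,0,0],"twist":[0,0,0]}]'
```

```text
time: 6.32
ee_pos: [0.5831, 0.1117, 0.0664]
tcp_rot: [179.9, -0.0, 90.1]
wrist_force: [-2.4, -0.8, 6.5]
opening: 0.0596
grasp_force: 45.5
```

```bash
python3 -m crank '[{"gripper":85,"travel":[0,0,0],"twist":[0,0,0]},{"gripper":85,"travel":[0,0,0],"twist":[0,0,0]},{"gripper":85,"travel":[0,0,0],"twist":[0,0,0]},{"gripper":85,"travel":[0,0,-40],"twist":[0,0,0]},{"gripper":85,"travel":[0,0,-55],"twist":[0,0,0]},{"gripper":85,"travel":[0,0,-55],"twist":[0,0,0]},{"gripper":85,"travel":[-43,-28,0],"twist":[0,0,0]},{"gripper":85,"travel":[-43,-28,0],"twist":[0,0,0]},{"gripper":85,"travel":[-43,-28,0],"twist":[0,0,0]},{"gripper":85,"travel":[-43,-28,0],"twist":[0,0,0]},{"gripper":85,"travel":[-44,-30,0],"twist":[0,0,0]},{"gripper":85,"travel":[0,0,0],"twist":[0,0,0]}]'
python3 - <<'E'
from h import *
cv2.imwrite("pics/s1.png",cv2.resize(bot.camera("scene")[:,:,::-1],(800,600)))
E
```

```text
time: 7.82
ee_pos: [0.44, -0.1066, 0.2158]
tcp_rot: [179.9, 0.0, 89.9]
wrist_force: [0.8, -0.0, -0.0]
opening: 0.0849
grasp_force: 0.0
```

View pics/s1.png

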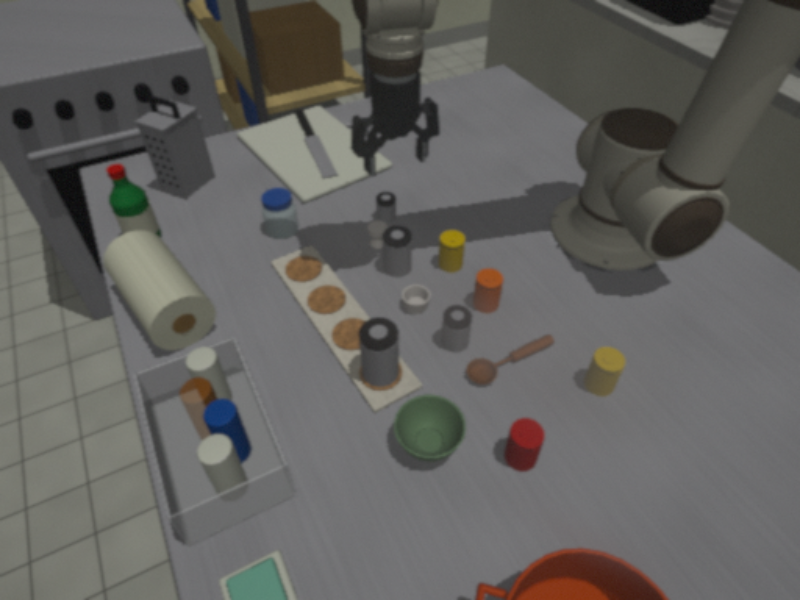

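The tall canister stands upright on the bowl-end pad at (380,355). Medium is next.

```bash
python3 -m crank '[{"gripper":85,"travel":[1,0,50],"twist":[0,0,0]},{"gripper":85,"travel":[0,0,50],"twist":[0,0,0]},{"gripper":85,"travel":[0,0,45],"twist":[0,0,0]},{"gripper":85,"travel":[0,0,33],"twist":[0,0,0]},{"gripper":85,"travel":[0,0,0],"twist":[0,0,0]},{"gripper":44,"travel":[0,0,0],"twist":[0,0,0]},{"gripper":44,"travel":[0,0,0],"twist":[0,0,0]},{"gripper":44,"travel":[0,0,0],"twist":[0,0,0]},{"gripper":44,"travel":[0,0,0],"twist":[0,0,0]},{"gripper":44,"travel":[0,0,0],"twist":[0,0,0]},{"gripper":44,"travel":[0,0,0],"twist":[0,0,0]}]'
```

```text
time: 9.25
ee_pos: [0.4426, -0.1035, 0.0392]
tcp_rot: [179.8, 0.0, 90.1]
wrist_force: [-1.2, 1.4, 7.3]
opening: 0.0534
grasp_force: 41.6
```

```bash
python3 -m crank '[{"gripper":44,"travel":[0,0,-30],"twist":[0,0,0]},{"gripper":44,"travel":[0,0,-40],"twist":[0,0,0]},{"gripper":44,"travel":[0,0,-40],"twist":[0,0,0]},{"gripper":44,"travel":[15,20,0],"twist":[0,0,0]},{"gripper":44,"travel":[25,30,0],"twist":[0,0,0]},{"gripper":44,"travel":[25,30,0],"twist":[0,0,0]},{"gripper":44,"travel":[25,30,0],"twist":[0,0,0]},{"gripper":44,"travel":[20,24,0],"twist":[0,0,0]},{"gripper":44,"travel":[11,14,0],"twist":[0,0,0]},{"gripper":44,"travel":[0,0,0],"twist":[0,0,0]},{"gripper":44,"travel":[0,0,0],"twist":[0,0,0]}]'
```

```text
time: 10.62
ee_pos: [0.5888, 0.0175, 0.1475]
tcp_rot: [-180.0, 0.0, 90.1]
wrist_force: [-0.7, 1.0, -2.3]
opening: 0.053
grasp_force: 43.0
```

```bash
python3 -m crank '[{"gripper":44,"travel":[-1,1,35],"twist":[0,0,0]},{"gripper":44,"travel":[0,0,35],"twist":[0,0,0]},{"gripper":44,"travel":[0,0,15],"twist":[0,0,0]},{"gripper":44,"travel":[0,0,5],"twist":[0,0,0]},{"gripper":44,"travel":[0,0,3],"twist":[0,0,0]},{"gripper":44,"travel":[0,0,1],"twist":[0,0,0]},{"gripper":44,"travel":[0,0,1],"twist":[0,0,0]},{"gripper":44,"travel":[0,0,0],"twist":[0,0,0]},{"gripper":44,"travel":[0,0,0],"twist":[0,0,0]}]'
```

```text
time: 11.75
ee_pos: [0.5902, 0.0169, 0.0525]
tcp_rot: [180.0, 0.0, 90.1]
wrist_force: [0.3, 0.2, -1.1]
opening: 0.0531
grasp_force: 43.0
```

```bash
python3 -m crank '[{"gripper":44,"travel":[0,0,1],"twist":[0,0,0]},{"gripper":44,"travel":[0,0,1],"twist":[0,0,0]},{"gripper":44,"travel":[0,0,0],"twist":[0,0,0]}]'
```

```text
time: 12.12
ee_pos: [0.5903, 0.0169, 0.0523]
tcp_rot: [179.9, -0.0, 90.1]
wrist_force: [-7.2, 1.0, 12.5]
opening: 0.0533
grasp_force: 44.3
```

```bash
python3 -m crank '[{"gripper":85,"travel":[0,0,0],"twist":[0,0,0]},{"gripper":85,"travel":[0,0,0],"twist":[0,0,0]},{"gripper":85,"travel":[0,0,0],"twist":[0,0,0]},{"gripper":85,"travel":[0,0,-40],"twist":[0,0,0]},{"gripper":85,"travel":[0,0,-55],"twist":[0,0,0]},{"gripper":85,"travel":[0,0,-55],"twist":[0,0,0]},{"gripper":85,"travel":[22,-38,0],"twist":[0,0,0]},{"gripper":85,"travel":[22,-38,0],"twist":[0,0,0]},{"gripper":85,"travel":[22,-38,0],"twist":[0,0,0]},{"gripper":85,"travel":[22,-39,0],"twist":[0,0,0]},{"gripper":85,"travel":[0,0,0],"twist":[0,0,0]},{"gripper":85,"travel":[0,0,0],"twist":[0,0,0]}]'
```

```text
time: 13.62
ee_pos: [0.4374, 0.1045, 0.2004]
tcp_rot: [180.0, 0.0, 90.1]
wrist_force: [-0.1, -0.3, 0.9]
opening: 0.0854
grasp_force: 0.0
```

```bash
python3 -m crank '[{"gripper":85,"travel":[0,0,50],"twist":[0,0,0]},{"gripper":85,"travel":[0,0,50],"twist":[0,0,0]},{"gripper":85,"travel":[0,0,45],"twist":[0,0,0]},{"gripper":85,"travel":[0,0,29],"twist":[0,0,0]},{"gripper":85,"travel":[0,0,0],"twist":[0,0,0]},{"gripper":38,"travel":[0,0,0],"twist":[0,0,0]},{"gripper":38,"travel":[0,0,0],"twist":[0,0,0]},{"gripper":38,"travel":[0,0,0],"twist":[0,0,0]},{"gripper":38,"travel":[0,0,0],"twist":[0,0,0]},{"gripper":38,"travel":[0,0,0],"twist":[0,0,0]},{"gripper":38,"travel":[0,0,0],"twist":[0,0,0]},{"gripper":38,"travel":[0,0,0],"twist":[0,0,0]}]'
```

```text
time: 15.12
ee_pos: [0.4381, 0.1047, 0.0279]
tcp_rot: [179.8, -0.0, 90.1]
wrist_force: [-0.6, -0.5, 6.4]
opening: 0.0469
grasp_force: 41.1
```

```bash
python3 -m crank '[{"gripper":38,"travel":[0,0,-35],"twist":[0,0,0]},{"gripper":38,"travel":[0,0,-45],"twist":[0,0,0]},{"gripper":38,"travel":[0,0,-45],"twist":[0,0,0]},{"gripper":38,"travel":[-20,16,0],"twist":[0,0,0]},{"gripper":38,"travel":[-35,31,0],"twist":[0,0,0]},{"gripper":38,"travel":[-35,31,0],"twist":[0,0,0]},{"gripper":38,"travel":[-35,31,0],"twist":[0,0,0]},{"gripper":38,"travel":[-35,31,0],"twist":[0,0,0]},{"gripper":38,"travel":[-24,21,0],"twist":[0,0,0]},{"gripper":38,"travel":[0,0,0],"twist":[0,0,0]},{"gripper":38,"travel":[0,0,0],"twist":[0,0,0]}]'
```

```text
time: 16.5
ee_pos: [0.5981, -0.0788, 0.1514]
tcp_rot: [-180.0, -0.0, 90.1]
wrist_force: [0.3, 0.2, -1.1]
opening: 0.0473
grasp_force: 41.9
```

```bash
python3 -m crank '[{"gripper":38,"travel":[0,0,45],"twist":[0,0,0]},{"gripper":38,"travel":[0,0,40],"twist":[0,0,0]},{"gripper":38,"travel":[0,0,15],"twist":[0,0,0]},{"gripper":38,"travel":[0,0,5],"twist":[0,0,0]},{"gripper":38,"travel":[0,0,3],"twist":[0,0,0]},{"gripper":38,"travel":[0,0,1],"twist":[0,0,0]},{"gripper":38,"travel":[0,0,1],"twist":[0,0,0]},{"gripper":38,"travel":[0,0,1],"twist":[0,0,0]},{"gripper":38,"travel":[0,0,1],"twist":[0,0,0]},{"gripper":38,"travel":[0,0,0],"twist":[0,0,0]}]'
```

```text
time: 17.75
ee_pos: [0.5987, -0.0793, 0.041]
tcp_rot: [179.9, 0.0, 90.1]
wrist_force: [-3.9, 0.5, 9.0]
opening: 0.0474
grasp_force: 42.7
```

```bash
python3 -m crank '[{"gripper":85,"travel":[0,0,0],"twist":[0,0,0]},{"gripper":85,"travel":[0,0,0],"twist":[0,0,0]},{"gripper":85,"travel":[0,0,0],"twist":[0,0,0]},{"gripper":85,"travel":[0,0,-40],"twist":[0,0,0]},{"gripper":85,"travel":[0,0,-55],"twist":[0,0,0]},{"gripper":85,"travel":[0,0,-55],"twist":[0,0,0]},{"gripper":85,"travel":[-35,-42,0],"twist":[0,0,0]},{"gripper":85,"travel":[-35,-42,0],"twist":[0,0,0]},{"gripper":85,"travel":[-35,-42,0],"twist":[0,0,0]},{"gripper":85,"travel":[-35,-41,0],"twist":[0,0,0]},{"gripper":85,"travel":[-35,-41,0],"twist":[0,0,0]},{"gripper":85,"travel":[0,0,0],"twist":[0,0,0]}]'
```

```text
time: 19.25
ee_pos: [0.3886, -0.2564, 0.1897]
tcp_rot: [180.0, 0.0, 89.9]
wrist_force: [0.3, -0.5, -0.5]
opening: 0.085
grasp_force: 0.0
```

```bash
python3 -c "
from workcell import bot
print(bot.get_obs()['ee_pos'])"
```

```text
[ 0.38860022 -0.25638818  0.18965639]
```

```bash
python3 -m crank '[{"gripper":85,"travel":[0,1,50],"twist":[0,0,0]},{"gripper":85,"travel":[0,0,50],"twist":[0,0,0]},{"gripper":85,"travel":[0,0,45],"twist":[0,0,0]},{"gripper":85,"travel":[0,0,28],"twist":[0,0,0]},{"gripper":85,"travel":[0,0,0],"twist":[0,0,0]},{"gripper":32,"travel":[0,0,0],"twist":[0,0,0]},{"gripper":32,"travel":[0,0,0],"twist":[0,0,0]},{"gripper":32,"travel":[0,0,0],"twist":[0,0,0]},{"gripper":32,"travel":[0,0,0],"twist":[0,0,0]},{"gripper":32,"travel":[0,0,0],"twist":[0,0,0]},{"gripper":32,"travel":[0,0,0],"twist":[0,0,0]},{"gripper":32,"travel":[0,0,0],"twist":[0,0,0]}]'
```

```text
time: 20.75
ee_pos: [0.3926, -0.255, 0.0178]
tcp_rot: [179.9, 0.1, 90.1]
wrist_force: [-0.7, 0.8, 4.7]
opening: 0.0411
grasp_force: 40.1
```

```bash
python3 -m crank '[{"gripper":32,"travel":[0,0,-35],"twist":[0,0,0]},{"gripper":32,"travel":[0,0,-45],"twist":[0,0,0]},{"gripper":32,"travel":[0,0,-45],"twist":[0,0,0]},{"gripper":32,"travel":[7,20,0],"twist":[0,0,0]},{"gripper":32,"travel":[14,38,0],"twist":[0,0,0]},{"gripper":32,"travel":[14,38,0],"twist":[0,0,0]},{"gripper":32,"travel":[14,38,0],"twist":[0,0,0]},{"gripper":32,"travel":[14,38,0],"twist":[0,0,0]},{"gripper":32,"travel":[12,30,0],"twist":[0,0,0]},{"gripper":32,"travel":[5,13,0],"twist":[0,0,0]},{"gripper":32,"travel":[0,0,0],"twist":[0,0,0]},{"gripper":32,"travel":[0,0,0],"twist":[0,0,0]}]'
```

```text
time: 22.25
ee_pos: [0.6058, -0.1745, 0.1413]
tcp_rot: [-180.0, 0.0, 90.1]
wrist_force: [-0.1, -0.2, -0.4]
opening: 0.041
grasp_force: 40.8
```

Target z .0308, so lower 111.

```bash
python3 -m crank '[{"gripper":32,"travel":[0,0,45],"twist":[0,0,0]},{"gripper":32,"travel":[0,0,40],"twist":[0,0,0]},{"gripper":32,"travel":[0,0,15],"twist":[0,0,0]},{"gripper":32,"travel":[0,0,5],"twist":[0,0,0]},{"gripper":32,"travel":[0,0,3],"twist":[0,0,0]},{"gripper":32,"travel":[0,0,1],"twist":[0,0,0]},{"gripper":32,"travel":[0,0,1],"twist":[0,0,0]},{"gripper":32,"travel":[0,0,1],"twist":[0,0,0]},{"gripper":32,"travel":[0,0,1],"twist":[0,0,0]},{"gripper":32,"travel":[0,0,0],"twist":[0,0,0]}]'
```

```text
time: 23.5
ee_pos: [0.6069, -0.1742, 0.0309]
tcp_rot: [179.9, 0.0, 90.1]
wrist_force: [-4.2, 0.6, 9.0]
opening: 0.041
grasp_force: 41.7
```

Seated. Release, rise, retreat clear of the top view, and check.

```bash
python3 -m crank '[{"gripper":85,"travel":[0,0,0],"twist":[0,0,0]},{"gripper":85,"travel":[0,0,0],"twist":[0,0,0]},{"gripper":85,"travel":[0,0,0],"twist":[0,0,0]},{"gripper":85,"travel":[0,0,-40],"twist":[0,0,0]},{"gripper":85,"travel":[0,0,-55],"twist":[0,0,0]},{"gripper":85,"travel":[0,0,-55],"twist":[0,0,0]},{"gripper":85,"travel":[-40,-42,0],"twist":[0,0,0]},{"gripper":85,"travel":[-40,-42,0],"twist":[0,0,0]},{"gripper":85,"travel":[-40,-42,0],"twist":[0,0,0]},{"gripper":85,"travel":[-40,-42,0],"twist":[0,0,0]},{"gripper":85,"travel":[-40,-42,0],"twist":[0,0,0]},{"gripper":85,"travel":[0,0,0],"twist":[0,0,0]}]'
python3 - <<'E'
from h import *
cv2.imwrite("pics/s2.png",cv2.resize(bot.camera("scene")[:,:,::-1],(800,600)))
im=bot.camera("top")[:,:,::-1]
cv2.imwrite("pics/t2.png",cv2.resize(im[90:190,130:430],None,fx=8/3,fy=8/3,interpolation=cv2.INTER_CUBIC))
E
```

```text
time: 25.0
ee_pos: [0.3944, -0.3768, 0.1794]
tcp_rot: [-180.0, 0.0, 89.8]
wrist_force: [0.2, 0.4, 0.6]
opening: 0.0849
grasp_force: 0.0
```

View pics/t2.png

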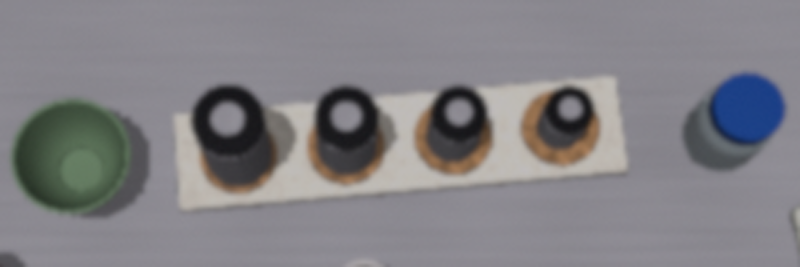

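View pics/s2.png

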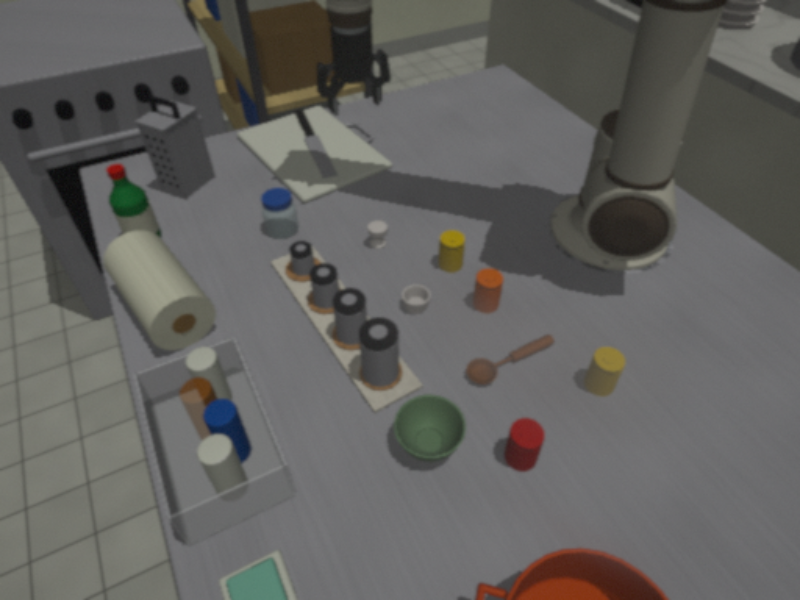

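All four stand upright in order on the pads, with bowl and jar unmoved. A quick numeric check of centring from lid centres (230,121), (347,118), (460,114), (570,110).

```bash
python3 - <<'E'
from h import *
for X,Y,h,p in((230,121,.113,(.5823,.112)),(347,118,.097,(.5902,.0164)),(460,114.3,.081,(.5986,-.0793)),(570,110,.065,(.6067,-.175))):
    print(((P("top",(X+.5)*.375-.5+130,(Y+.5)*.375-.5+90,h)-p)*1000).round(1))
E
```

```text
[-1.4 -2.5]
[-2.  -1.2]
[-2.3  0.3]
[-1.8  1.2]
```

```bash
python3 -c "
from workcell import bot
print(bot.job_done())"
```

```text
the job is handed in; nothing more can be done
None
```

The job is handed in at about 25 s on the robot's clock: the four canisters stand upright on the pads, tallest at the bowl end down to lowest by the jar, each within about 3 mm of its pad centre by the top camera, with the bowl and jar unmoved in the final pictures.

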